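# Close up the carver's tool case

### The arm

A 6-joint arm with a two-finger parallel gripper is mounted at the origin on the work surface. World frame = base frame: x ahead of the robot, y to its left, z up, the work surface at z = 0. Lengths are in mm, angles in degrees, forces in N, time in s.
With the tool pointing down it reaches from about 350 to 850 mm from the base axis. Payload 8.1 kg.
Tool frame: the origin (TCP) lies at the very end of the fingers, on their centre line; the grasp point (between the pads) lies 19 mm behind it; z points along the fingers, y is the line along which they close (so a half turn about z gives the same grasp; the last joint's range is limited). The gripper opens to 85 mm and grips with 20 to 120 N. Pads are 22 mm wide; open, the fingers measure 114 mm over their backs; the gripper's body (76 mm by 85 mm) begins 54 mm behind the grasp point. The pads swing forward as they close: fully open they stand 13 mm farther back than shut.
Start: joints at [-4.893, 7.471, 85.268, -0, 87.261, -4.893], TCP at [600.004, 0.022, 231.292] pointing down, gripper open.
Joint ranges: [-169.43, 169.43], [-51.17, 129.36], [1.28, 143.12], [-76.62, 256.62], [0, 156.53], [-152.29, 152.29]. Speed limits (degrees/s): [136.94, 136.94, 159.86, 180, 180, 180].

### API

Orientations are given as [roll, pitch, yaw] about the fixed x, y, z axes, in that order (R = Rz(yaw) Ry(pitch) Rx(roll)).
In Python, from bench import sense, eyes, job, models gives the robot as it stands. The module is installed in compiled form; this text tells all that it offers.
- The arm moves only by the tool apply_moves, never from a script. Its argument "rows" is a list of rows, each a list of 6 numbers: the shift along the tool's x, y, z in mm, then the turn, a rotation vector about the tool's x, y, z in rad. In form: [[dx, dy, dz, rx, ry, rz], ...]. A call has exactly 5 rows; each row shifts and turns the commanded pose from where the row before left it, along the tool's axes as they then stand; what a row does not reach is not made up. A row lasts 1/8 s, in which the tool goes at most 62.5 mm and 10.7 degrees, less where a joint would pass 70% of its speed; a pose out of reach is approached as far as the arm can. A call is refused whole if a number of a shift passes 62.5 or a number of a turn 0.188, either way. A call with a gripper value outside its range is refused whole. "fingers" is the finger opening in mm, from 0 to 85.4, set as the call begins (left out, the last holds). The fingers move at their own pace and stop on an object; "grip_force" is the grip in N (left out, the last holds). Time passes only in rows, so rows that do not move let the fingers close, or fill a call up. It gives the time, the measured TCP pose, the force, the opening and the grip force at its end, in the units of the state.
- sense(): the state, without advancing time (a new reading comes with each control period).
- eyes.snapshot(name): name is "scene" or "side" or "wrist"; returns (picture, depth): 420x560x3 uint8, red, green, blue; 420x560 float32, mm along the optical axis (not along the pixel's ray), 0 where there is no reading.
- eyes.get_calibration(name): a dict with "intrinsics" (3x3 intrinsics, pixels), "D" ([k1, k2, p1, p2, k3] as OpenCV has them; the pictures are not rectified), "R" (3x3) and "t" (3): a world point X has camera coordinates R X + t; the wrist camera has in their place "mount" (4x4, takes a point from camera to tool coordinates, whose origin is the TCP and whose axes are the flange's). Camera axes: x right, y down, z forward; pixel columns grow to the right and rows downward; lengths in mm; the calibration is good to about 2 mm. A picture is of the moment at which its call begins: read the wrist's pose just before it. get_calibration takes no time and is no camera call.
- job.hand_in(): hands the job in; it is judged then, once.
Trained networks look in the newest picture that a camera, given by its name, has taken for a name from the list of things; names that differ only in an ending like _2 or _b are one class to them, and where a whole thing is asked for, a point or a joint stands for the part that bears it (a point fixed in the world has none). Each returns a list of dicts, best first, with "confidence" (0 to 1); they miss things now and then, are a little off and sometimes report something else, mostly with a low value. They report only what shows in the picture. A call takes as long as a camera call.
- models.boxes_of(name, camera): "xyz" ([x, y, z] in mm, in world coordinates, good to about 4 mm: the middle of the surface that is visible of it).
- models.cut_out(name, camera): "pixels" (420x560 bool, what is visible of it).
- models.place_of(name, camera): "xyz" ([x, y, z] in mm, in world coordinates, good to about 4 mm: a listed point, or the origin of a listed thing).
The state is a dict: "time": time; "joint_pos": joint angles; "qd": joint speeds; "joint_efforts": joint torques, N m; "tool_pos": TCP position; "tcp_rot": TCP orientation; "ft_force": force on the tool from outside, world axes, zero at the start; "wrist_torque": the same for the moment, N m; "finger_gap": finger opening in mm; "grip_force": force on a finger pad.
Only numpy, scipy, OpenCV 4.12 (cv2) and the standard library are available. Lean on these libraries where they do the work, as an engineer would, in place of code of your own. Each camera call takes 0.05 s, during which the arm holds its last target. There are 200 camera calls.

### The job

Close up the plywood tool case on the bench: first push the upright tool leaf down until it lies flat inside the case, then push the open lid over and press it fully shut over the leaf. Only push with the fingers: do not pinch the leaf or the lid, and leave the plane, glue bottle, mug and mallet where they are.

Things in the scene. Friction and masses are not known exactly. Their poses are not given: they have to be found in the camera images.
- case: Open plywood tool case fixed to the bench, 280 mm (x) by 200 mm (y), rim 85 mm above the bench, walls 10 mm. Origin: centre of its underside; z up. At yaw 0 its x points away from the robot; the lid is hinged along the +y rim, the tool leaf along the -y side. Inside, a divider at y = +20 mm, 60 mm high, parts the bay under the leaf from a bay with rasps.
- flap (a joint): Angle of the tool leaf about its hinge, which runs along the case's x: 0 = folded flat inside the case (the stop), 1.57 = upright, more = leaning outward to the case's -y, up to 1.9. Friction hinge: it stays where it is left and does not fall by itself; a push of up to about 4 N near its free edge moves it.
- flap_hinge (a point): Middle of the leaf's hinge line, at y = -84 mm, z = 68 mm in the case's frame. Axes turn with the leaf: x along the hinge, y from the hinge to the free edge, z out of the leaf's outer face.
- flap_edge (a point): Middle of the leaf's free edge on its outer face: y = 110 mm, z = 6 mm from flap_hinge, same axes. Leaf: pale wood board 250 x 110 x 6 mm, backed on the inside by a 230 x 100 x 4 mm board with four small gouges. The outer face (to the case's -y when upright, up when folded, then 74 mm above the bench) is the one to push.
- lid (a joint): Angle of the lid about its hinge, which runs along the case's x: 0 = shut on the rim (the stop), 1.57 = vertical, more = leaning back to the case's +y, up to 2.05. Friction hinge: it stays where it is left and does not fall by itself; a push of up to about 4 N near its free edge moves it.
- lid_hinge (a point): Middle of the lid's hinge line, at y = +100 mm, z = 85 mm in the case's frame. Axes turn with the lid: x along the hinge, -y from the hinge to the free edge, z out of the lid's outer face.
- lid_edge (a point): Middle of the lid's free edge on its outer face: y = -200 mm, z = 10 mm from lid_hinge, same axes. Lid: plywood board 280 x 200 x 10 mm with a lining 240 x 160 x 5 mm on the inside. The outer face (to the case's +y when open, up when shut, then 95 mm above the bench) is the one to push.
- plane: Bystander: small dark wooden plane, 120 x 40 x 35 mm, loose on the case's floor under where the leaf folds (there is room for it below the folded leaf). Origin: centre of its underside.
- glue: Bystander: white glue bottle, 60 mm diameter, 150 mm high, standing just beyond the far (+x) end of the case. Origin: centre of its underside.
- mug: Bystander: white mug, 76 mm diameter, 90 mm high, standing just beyond the far (+x) end of the case. Origin: centre of its underside.
- mallet: Bystander: wooden mallet lying on the bench on the leaf's side of the case, head 110 x 70 x 60 mm, 305 mm long in all along its x. Origin: on the bench under a point of the handle, 45 mm before the head, which lies to its +x.

How it is judged (in metres and radians):
On the way, in this order (a step that is already met when the one before it is completed fails the run):
1. the tool leaf is folded flat into the case (within 0.08 rad of its stop) (value of joint flap below 0.08 rad and value of joint lid above 0.8 rad), for 0.2 s.
2. the lid is shut over it (within 0.04 rad of its stop) (value of joint lid below 0.04 rad), for 0.2 s.
At the end, for the whole second after the job is handed in: The leaf lies folded in the case (within 0.08 rad of flat, about 9 mm at its edge) and the lid is shut over it (within 0.04 rad, about 8 mm at its edge) and at rest (value of joint flap below 0.08 rad and value of joint lid below 0.04 rad and velocity of joint lid between -0.05 and 0.05 rad/s); the robot touches nothing.
It fails at once if the lid is brought more than half way down (below 0.8 rad) while the leaf still stands up (above 0.25 rad) (value of joint lid below 0.8 rad and value of joint flap above 0.25 rad).
It fails at once if the leaf is pinched: fingers press on both its faces at once (contact force between the fingers and flap_c0 above 1.5 N and contact force between the fingers and flap_c1 above 1.5 N).
It fails at once if the lid is pinched: fingers press on both its faces at once (contact force between the fingers and lid_c0 above 1.5 N and contact force between the fingers and lid_c1 above 1.5 N).
It fails at once if the plane, glue bottle, mug or mallet is lifted, knocked over or shifted more than 30 mm (distance of any of plane, glue, mug, mallet from where it was at the start of the episode above 0.03 m or angle between any of plane, glue, mug, mallet's own z axis and vertical above 0.4 rad).
It also fails if it takes over 59 s, if anything falls off the work surface, if the arm or the gripper's body presses on something with over 40 N, if the wrist force passes 120 N, or if a joint passes its speed limit or range.

## Working session

There is one attempt and no reset: what is moved stays moved. The work goes in short steps, Python scripts to look and compute and a tool call to move; the robot and the scene stay as the last step left them, time stands still between calls to the robot, and variables do not carry over. Pictures are saved under pics/ and viewed, at most 10 in all, crops included, and the job is handed in when it is done.

Besides the shell and the picture viewer there is one more tool, called after "Request:" by a JSON object that holds its "api" and its "payload", one argument or row to a line. apply_moves: Moves the arm, as the interface text tells. Its arguments: {"type":"object","properties":{"rows":{"type":"array"},"fingers":{"type":"number"},"grip_force":{"type":"number"}},"required":["rows"]}

```bash
mkdir -p pics; python3 - <<'E'
from bench import sense, eyes, models
import cv2,numpy as np
s=sense();print(s['time'],s['tool_pos'],s['tcp_rot'],s['finger_gap'])
for c in ["scene","side"]:
    p,d=eyes.snapshot(c);cv2.imwrite(f"pics/{c}0.png",p[:,:,::-1])
    k=eyes.get_calibration(c);print(c,np.round(-k['R'].T@k['t']))
    for n in ["case","flap_hinge","flap_edge","lid_hinge","lid_edge","plane","glue","mug","mallet"]:
        r=models.place_of(n,c)
        print(n,[(np.round(x['xyz']).tolist(),round(x['confidence'],2)) for x in r[:2]])
E
```

```text
0.0 [5.99446870e+02 9.25549081e-02 2.30232084e+02] [-1.79892810e+02 -1.07731804e-02  9.00013540e+01] 85.23335282496537
scene [1177.  -78.  655.]
case [([524.0, 91.0, -1.0], 0.66)]
flap_hinge [([522.0, -1.0, 70.0], 0.91)]
flap_edge [([526.0, 7.0, 177.0], 0.77)]
lid_hinge [([527.0, 182.0, 86.0], 0.85)]
lid_edge [([525.0, 211.0, 286.0], 0.88)]
plane [([534.0, 55.0, 1.0], 0.92)]
glue [([734.0, 140.0, -1.0], 0.77)]
mug [([721.0, 9.0, -1.0], 0.84)]
mallet [([532.0, -203.0, 0.0], 0.91)]
side [839. 398. 631.]
case []
flap_hinge [([524.0, 0.0, 68.0], 0.59)]
flap_edge [([521.0, 6.0, 175.0], 0.62), ([717.0, 14.0, -1.0], 0.2)]
lid_hinge [([524.0, 183.0, 85.0], 0.69)]
lid_edge [([529.0, 213.0, 284.0], 0.77), ([521.0, 4.0, 180.0], 0.19)]
plane [([536.0, 56.0, 11.0], 0.94), ([718.0, 14.0, 1.0], 0.18)]
glue [([734.0, 144.0, -5.0], 0.92), ([534.0, 56.0, 10.0], 0.54)]
mug [([720.0, 13.0, -1.0], 0.97)]
mallet [([527.0, -204.0, -2.0], 0.58)]
```

View pics/scene0.png

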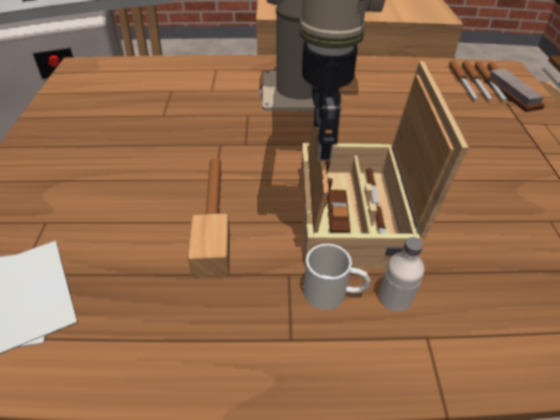

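View pics/side0.png

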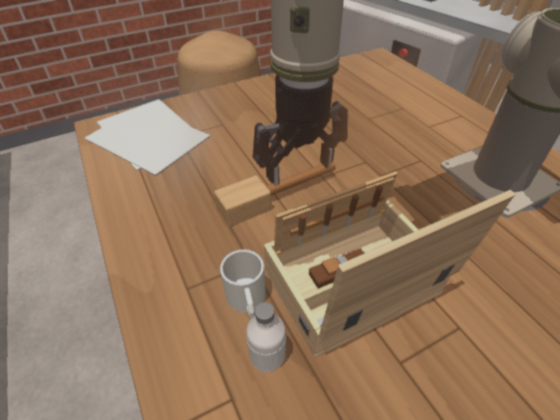

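The fused views put the flap hinge at about (523, 0, 69) and the lid hinge at about (525, 183, 85), with yaw near 0. The leaf is at about 1.45 rad and the lid at about 1.67 rad. The scene picture shows the leaf near px (318,190), the lid at (425,150), and the mug and glue at (327,275) and (402,275), clear of the push line. Tool x is world +y, tool y is world +x and tool z is down.

Request:
{"api": "apply_moves", "payload": {
  "rows": [
    [-12,-15,0,0,0,0],
    [-12,-15,0,0,0,0],
    [-12,-15,0,0,0,0],
    [-12,-15,0,0,0,0],
    [-12,-15,0,0,0,0]
  ],
  "fingers": 0
}}

```text
time: 1.62
tool_pos: [524.5, -60.3, 231.4]
tcp_rot: [180.0, 0.0, 90.0]
ft_force: [-0.2, -0.0, 0.2]
finger_gap: -0.2
grip_force: 0.0
```

Request:
{"api": "apply_moves", "payload": {
  "rows": [
    [0,0,15,0,0,0],
    [0,0,15,0,0,0],
    [0,0,15,0,0,0],
    [0,0,15,0,0,0],
    [0,0,8,0,0,0]
  ]
}}

```text
time: 2.25
tool_pos: [524.4, -59.6, 161.5]
tcp_rot: [-179.9, -0.0, 90.0]
ft_force: [0.5, 0.3, -0.1]
finger_gap: -0.1
grip_force: 0.0
```

Request:
{"api": "apply_moves", "payload": {
  "rows": [
    [12,0,0,0,0,0],
    [12,0,0,0,0,0],
    [10,0,0,0,0,0],
    [8,0,0,0,0,0],
    [8,0,0,0,0,0]
  ]
}}

```text
time: 2.88
tool_pos: [525.1, -9.3, 163.6]
tcp_rot: [180.0, 0.0, 90.0]
ft_force: [0.4, 0.3, 0.8]
finger_gap: -0.2
grip_force: 0.0
```

Request:
{"api": "apply_moves", "payload": {
  "rows": [
    [8,0,0,0,0,0],
    [8,0,1,0,0,0],
    [12,0,3,0,0,0],
    [11,0,5,0,0,0],
    [11,0,6,0,0,0]
  ]
}}

```text
time: 3.5
tool_pos: [525.3, 41.0, 148.2]
tcp_rot: [180.0, -0.0, 90.0]
ft_force: [1.0, -1.1, 0.9]
finger_gap: 0.0
grip_force: 0.8
```

Request:
{"api": "apply_moves", "payload": {
  "rows": [
    [10,0,8,0,0,0],
    [9,0,8,0,0,0],
    [7,0,10,0,0,0],
    [6,0,11,0,0,0],
    [5,0,12,0,0,0]
  ]
}}

```text
time: 4.12
tool_pos: [524.9, 77.4, 98.4]
tcp_rot: [-180.0, -0.0, 90.0]
ft_force: [0.3, 0.6, 2.2]
finger_gap: -0.1
grip_force: 0.7
```

Request:
{"api": "apply_moves", "payload": {
  "rows": [
    [3,0,10,0,0,0],
    [2,0,8,0,0,0],
    [0,0,5,0,0,0],
    [0,0,2,0,0,0],
    [0,0,0,0,0,0]
  ]
}}

```text
time: 4.75
tool_pos: [525.0, 81.8, 74.4]
tcp_rot: [180.0, 0.0, 90.0]
ft_force: [-0.8, 0.7, -0.2]
finger_gap: -0.1
grip_force: 0.0
```

Request:
{"api": "apply_moves", "payload": {
  "rows": [
    [0,0,1,0,0,0],
    [0,0,1,0,0,0],
    [0,0,1,0,0,0],
    [0,0,0,0,0,0],
    [0,0,0,0,0,0]
  ]
}}

```text
time: 5.38
tool_pos: [525.4, 81.9, 73.8]
tcp_rot: [180.0, 0.0, 90.0]
ft_force: [-11.7, -1.9, 22.1]
finger_gap: 0.2
grip_force: 10.9
```

```bash
python3 - <<'E'
from bench import sense, eyes, models
import cv2,numpy as np
s=sense();print(s['tool_pos'],s['ft_force'])
for c in ["side","scene"]:
    p,d=eyes.snapshot(c);cv2.imwrite(f"pics/{c}1.png",p[:,:,::-1])
    for n in ["flap_edge","lid_edge"]:
        print(n,[(np.round(x['xyz']).tolist(),round(x['confidence'],2)) for x in models.place_of(n,c)[:2]])
E
```

```text
[525.41779551  81.88544812  73.83529732] [-11.72081868  -1.85729546  22.07612497]
flap_edge []
lid_edge [([524.0, 211.0, 286.0], 0.63)]
flap_edge [([525.0, 110.0, 75.0], 0.97)]
lid_edge [([527.0, 209.0, 286.0], 0.66)]
```

View pics/scene1.png

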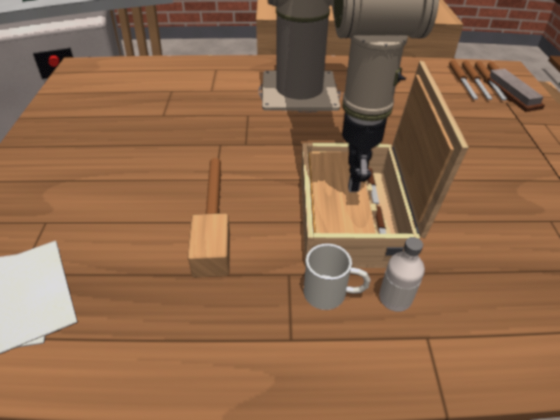

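The leaf lies flat at px (340,200): its edge is at z 75 and the stop pushes back with 22 N. Next I raise the arm and go over the lid.

Request:
{"api": "apply_moves", "payload": {
  "rows": [
    [0,0,-30,0,0,0],
    [0,0,-50,0,0,0],
    [0,0,-60,0,0,0],
    [0,0,-60,0,0,0],
    [0,0,-60,0,0,0]
  ]
}}

```text
time: 6.3
tool_pos: [524.7, 81.9, 333.4]
tcp_rot: [180.0, 0.0, 90.0]
ft_force: [1.9, -0.3, -0.4]
finger_gap: -0.5
grip_force: 0.0
```

Request:
{"api": "apply_moves", "payload": {
  "rows": [
    [40,0,0,0,0,0],
    [40,0,0,0,0,0],
    [40,0,0,0,0,0],
    [40,0,0,0,0,0],
    [40,0,0,0,0,0]
  ]
}}

```text
time: 6.92
tool_pos: [525.0, 283.2, 331.3]
tcp_rot: [180.0, 0.0, 90.0]
ft_force: [0.4, -0.6, 0.5]
finger_gap: 0.1
grip_force: 0.0
```

Request:
{"api": "apply_moves", "payload": {
  "rows": [
    [0,0,14,0,0,0],
    [0,0,14,0,0,0],
    [0,0,14,0,0,0],
    [0,0,14,0,0,0],
    [0,0,10,0,0,0]
  ]
}}

```text
time: 7.55
tool_pos: [524.9, 281.3, 264.0]
tcp_rot: [-179.9, 0.0, 89.9]
ft_force: [0.6, 0.4, 0.3]
finger_gap: -0.1
grip_force: 0.0
```

Request:
{"api": "apply_moves", "payload": {
  "rows": [
    [-20,0,0,0,0,0],
    [-20,0,0,0,0,0],
    [-14,0,0,0,0,0],
    [-13,0,0,0,0,0],
    [-12,0,0,0,0,0]
  ]
}}

```text
time: 8.18
tool_pos: [525.3, 202.5, 266.1]
tcp_rot: [179.9, -0.1, 90.0]
ft_force: [-0.4, 2.3, 1.7]
finger_gap: -0.2
grip_force: 1.3
```

Request:
{"api": "apply_moves", "payload": {
  "rows": [
    [-16,0,0,0,0,0],
    [-16,0,1,0,0,0],
    [-15,0,2,0,0,0],
    [-15,0,4,0,0,0],
    [-15,0,5,0,0,0]
  ]
}}

```text
time: 8.8
tool_pos: [524.9, 124.9, 252.8]
tcp_rot: [-180.0, 0.0, 90.0]
ft_force: [-0.4, 2.5, -0.9]
finger_gap: 0.3
grip_force: 0.9
```

Request:
{"api": "apply_moves", "payload": {
  "rows": [
    [-15,0,7,0,0,0],
    [-14,0,8,0,0,0],
    [-13,0,9,0,0,0],
    [-12,0,10,0,0,0],
    [-11,0,11,0,0,0]
  ]
}}

```text
time: 9.43
tool_pos: [525.1, 60.1, 207.6]
tcp_rot: [180.0, 0.0, 90.0]
ft_force: [-0.6, 0.9, 1.0]
finger_gap: -0.0
grip_force: 0.6
```

Request:
{"api": "apply_moves", "payload": {
  "rows": [
    [-9,0,12,0,0,0],
    [-8,0,12,0,0,0],
    [-8,0,14,0,0,0],
    [-7,0,14,0,0,0],
    [-5,0,15,0,0,0]
  ]
}}

```text
time: 10.05
tool_pos: [525.0, 23.6, 140.2]
tcp_rot: [-180.0, 0.0, 90.0]
ft_force: [0.4, 0.1, 0.8]
finger_gap: -0.3
grip_force: 0.5
```

Request:
{"api": "apply_moves", "payload": {
  "rows": [
    [-4,0,13,0,0,0],
    [-3,0,13,0,0,0],
    [-2,0,10,0,0,0],
    [0,0,6,0,0,0],
    [0,0,3,0,0,0]
  ]
}}

```text
time: 10.68
tool_pos: [524.9, 15.0, 96.0]
tcp_rot: [-180.0, 0.0, 90.0]
ft_force: [0.3, 0.1, 0.5]
finger_gap: -0.2
grip_force: 0.4
```

Request:
{"api": "apply_moves", "payload": {
  "rows": [
    [0,0,1,0,0,0],
    [0,0,1,0,0,0],
    [0,0,1,0,0,0],
    [0,0,0,0,0,0],
    [0,0,0,0,0,0]
  ]
}}

```text
time: 11.3
tool_pos: [525.3, 15.1, 94.9]
tcp_rot: [180.0, 0.0, 90.0]
ft_force: [-6.4, 1.1, 12.8]
finger_gap: -0.0
grip_force: 6.0
```

The lid is on its stop, so I retract and check.

Request:
{"api": "apply_moves", "payload": {
  "rows": [
    [0,0,-10,0,0,0],
    [0,0,-30,0,0,0],
    [0,0,-40,0,0,0],
    [0,0,-40,0,0,0],
    [0,0,0,0,0,0]
  ]
}}

```text
time: 11.92
tool_pos: [527.7, 14.9, 218.3]
tcp_rot: [179.5, 0.0, 90.0]
ft_force: [-0.7, -0.6, -0.2]
finger_gap: 0.2
grip_force: 0.0
```

```bash
python3 - <<'E'
from bench import sense, eyes, models
import cv2,numpy as np
print(sense()['ft_force'])
for c in ["side","scene"]:
    p,d=eyes.snapshot(c);cv2.imwrite(f"pics/{c}2.png",p[:,:,::-1])
    for n in ["lid_edge","mug","glue","mallet"]:
        print(n,[(np.round(x['xyz']).tolist(),round(x['confidence'],2)) for x in models.place_of(n,c)[:1]])
E
```

```text
[-0.69552955 -0.64667159 -0.18535573]
lid_edge [([520.0, -11.0, 94.0], 0.84)]
mug [([718.0, 10.0, 0.0], 0.76)]
glue [([733.0, 142.0, -4.0], 0.69)]
mallet [([529.0, -206.0, -2.0], 0.55)]
lid_edge [([522.0, -15.0, 94.0], 0.65)]
mug [([723.0, 12.0, 1.0], 0.72)]
glue [([734.0, 139.0, -2.0], 0.77)]
mallet [([535.0, -204.0, -2.0], 0.91)]
```

View pics/side2.png

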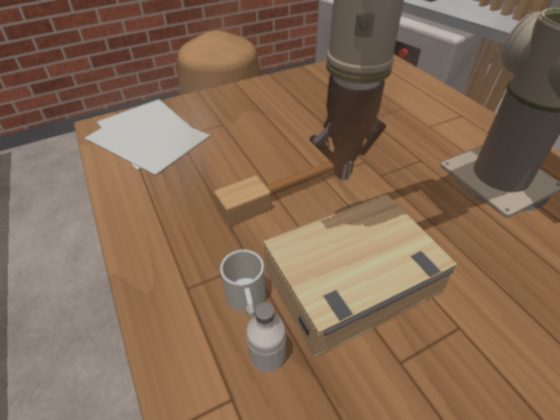

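The lid lies shut on the rim around px (360,265), with the gripper clear at (345,170) and the mug, glue and mallet unmoved.

```bash
python3 -c "
from bench import job
print(job.hand_in())"
```

```text
the job is handed in; nothing more can be done
None
```

The leaf is folded flat and the lid is shut over it, using finger pushes only; the mug, glue and mallet measured unmoved, the plane can't be seen under the closed lid, and the job is handed in with no verdict returned.

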